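# Twist the drip dish onto its stand with the tea ball in the middle

## Robot

A 6-joint arm with a two-finger parallel gripper is mounted at the origin on a cart in front of the work surface, level with it; the furniture and walls round the work are solid. World frame = base frame: x ahead of the robot, y to its left, z up, the work surface at z = 0. Lengths are in m, angles in rad, forces in N, time in s.
With the tool pointing down it reaches from about 0.325 to 0.9 m from the base axis. Payload 6.1 kg.
Tool frame: the origin (TCP) lies midway between the tips of the shut fingers; the grasp point (between the pads) lies 19 mm behind it; z points along the fingers, y is the line along which they close (so a half turn about z gives the same grasp; the last joint's range is limited). The gripper opens to 85 mm and grips with 20 to 120 N. Pads are 22 mm wide; open, the fingers measure 114 mm over their backs; the gripper's body (76 mm by 85 mm) begins 54 mm behind the grasp point. The pads swing forward as they close: fully open they stand 13 mm farther back than shut.
Start: joints at [1.023, 0.22, 1.526, -0, 1.395, -0.126], TCP at [0.256, 0.57, 0.231] pointing down, gripper open.
Joint ranges: [-2.98, 2.98], [-0.91, 2.08], [0.09, 2.57], [-1.24, 4.39], [0.2, 2.65], [-2.68, 2.68]. Speed limits (rad/s): [2.57, 2.57, 3.01, 3.14, 3.14, 3.14].

## Interface

Orientations are given as a rotation vector (axis times angle).
In Python, from station import read_state, cams, env gives the robot as it stands.
- The arm moves only by the shell command python3 -m jog 'ROWS' [FORCE]. ROWS is JSON, a list of rows, each a list of 7 numbers: the opening, from -1 (shut) to 1 (fully open), then the shift along the tool's x, y, z normalised to -1 to 1, where 1 is 0.04 m, then the turn, a rotation vector about the tool's x, y, z normalised to -1 to 1, where 1 is 2 rad. In form: [[grip, dx, dy, dz, ax, ay, az], ...]. A call has 1 to 20 rows; each row shifts and turns the commanded pose from where the row before left it, along the tool's axes as they then stand; what a row does not reach is not made up. A row lasts 1/12 s, in which the tool goes at most 41.7 mm and 7.16 degrees, less where a joint would pass 70% of its speed; a pose out of reach is approached as far as the arm can. A call with a number of a shift or a turn outside -1 to 1 is refused whole. A call with a gripper value outside its range is refused whole. The fingers move at their own pace and stop on an object; FORCE is the grip in N (left out, the last holds). Time passes only in rows, so rows that do not move let the fingers close. It gives the time, the measured TCP pose, the force, the opening and the grip force at its end, in the units of the state.
- read_state(): the state, without advancing time (a new reading comes with each control period).
- cams.snapshot(name): name is "side" or "top" or "wrist"; returns a dict with "img" (420x560x3 uint8, red, green, blue), "range_z" (420x560 float32, m along the optical axis (not along the pixel's ray), 0 where there is no reading), "camera_matrix" (3x3 intrinsics, pixels), "k1" (the pictures are not rectified: a ray, as slopes to the right and down, at radius r is drawn at 1 + k1 r^2 times it, then the intrinsics apply), "cam_to_world" (4x4, takes a point from camera to world coordinates). Camera axes: x right, y up, looking along -z (the intrinsics and any distortion apply to the point x, -y, -z); pixel columns grow to the right and rows downward; lengths in m; the calibration is good to about 2 mm. A picture is of the moment at which its call begins.
- env.sign_off(): hands the job in; it is judged then, once.
Trained networks look in a picture, given as the dict that the camera call returned (one of the last four; its "shot" number tells which), for a name from the list of things; names that differ only in an ending like _2 or _b are one class to them, and where a whole thing is asked for, a point or a joint stands for the part that bears it (a point fixed in the world has none). Each returns a list of dicts, best first, with "confidence" (0 to 1); they miss things now and then, are a little off and sometimes report something else, mostly with a low value. They report only what shows in the picture. A call takes as long as a camera call.
- cams.spot_in(label, picture): "box" ([left, top, width, height] in pixels, round what is visible of it).
- cams.pinpoint(label, picture): "location" ([column, row] in pixels: a listed point, or the origin of a listed thing).
The state is a dict: "time": time; "joints": joint angles; "joint_vel": joint speeds; "joint_torque": joint torques, N m; "tcp_pos": TCP position; "ee_rot": TCP orientation; "ft_force": force on the tool from outside, world axes, zero at the start; "wrist_torque": the same for the moment, N m; "grip_width": opening from 0.0 (shut) to 1.0 (fully open); "finger_force": force on a finger pad.
Only numpy, scipy, OpenCV 4.12 (cv2) and the standard library are available. Lean on these libraries where they do the work, as an engineer would, in place of code of your own. Each camera call takes 0.05 s, during which the arm holds its last target. There are 200 camera calls.

## Task

Lift the blue pedestal dish by its arched handle, set its hollow foot over the steel spindle of the grey drip stand with the spout over the black line, all the way down, and then, holding it level, turn it a quarter turn anticlockwise (seen from above) so that the lug on its foot goes under the black claw and the spout is over the red drip cup. Do it gently: the steel tea ball lies loose in the dish and must stay in the middle, inside the white ring, all the time, and the other things near by must be left alone. Finish while still holding the dish by its handle; do not let go.

Things in the scene. Friction and masses are not known exactly. Their poses are not given: they have to be found in the camera images.
- drip_dish: Blue dish 156 mm across on a hollow foot, loose, 0.3 kg. Origin: centre of the foot's underside; z up, x to the spout. Foot: tube 44 mm across with a flange 60 mm across, 5 mm thick at the bottom; bore 26 mm across, 40 mm deep, open below. Rim 71 mm above the origin. A steel arch 155 mm high spans the dish along its y axis, legs 74 mm from the axis.
- dish_lug (a point): End of the black lug that sticks out of the foot's flange under the spout: 41 mm from the axis along the dish's x, 2.5 mm above its origin. The lug is 12 mm wide, 5 mm thick.
- dish_grip (a point): Centre of the black grip of the dish's handle, on the dish's axis 150 mm above its origin. The grip is 14 mm thick along the dish's x (close the fingers along the dish's x), 64 mm long along y, 22 mm high.
- dish_spout (a point): Tip of the dish's spout, 92 mm from the axis along the dish's x, 61 mm above its origin. The spout is 20 mm wide.
- dish_middle (a point): The place of the tea ball's centre when it lies in the middle of the dish, 61.7 mm above the dish's origin on its axis. The dish's floor is a shallow cone falling 0.28 mm per mm to the middle, with a white ring of 27 mm radius painted on it.
- tea_ball_center (a point): Centre of the steel tea ball, 32 mm across, 50 g, lying loose in the dish.
- drip_stand: Grey L-shaped drip stand, fixed. Origin: on its spindle's axis, at the underside. x points along the foot with the black line, y along the foot with the red drip cup; each foot is 36 mm wide and ends 115 mm from the axis. Base 9 mm thick, in the middle a disc of 62 mm radius, 10 mm thick. Upright steel spindle, 20 mm across, tapering to a point 47 mm above the origin.
- stand_line (a point): Middle of the black line on the stand, 94 mm from the spindle's axis along the stand's x, 9 mm above its origin. The line is 36 mm long, along x.
- stand_claw (a point): Underside of the black claw's overhang, 40 mm from the spindle's axis along the stand's y, 21 mm above its origin. The overhang is 22 mm wide, 6 mm thick and reaches in to 34 mm from the axis; its post begins 46 mm from the axis. When the dish is down, its lug passes under it with 6 mm to spare.
- stand_cup (a point): Centre of the mouth of the red drip cup, 94 mm from the spindle's axis along the stand's y, 25 mm above its origin. The cup is 38 mm across.
- stand_seat (a point): Point on the spindle's axis on top of the stand's base, 10 mm above its origin: where the dish's origin comes to lie when the dish is all the way down.
- salt_shaker: Bystander: salt shaker, 44 mm across, 90 mm tall, loose. Origin: centre of its underside.
- tea_jar: Bystander: glass jar with yellow lid, 84 mm across, 142 mm tall, loose. Origin: centre of its underside.
- mug_red: Bystander: red mug, 90 mm across, 87 mm tall, loose. Origin: centre of its underside.

How it is judged:
On the way, in this order (a step that is already met when the one before it is completed fails the run):
1. the dish is lifted clear of the worktop, held by its handle (height (world z) of drip_dish above 0.03 m and contact force between the fingers and drip_dish above 1 N and distance between the grasp point and dish_grip below 0.045 m), for 0.2 s.
2. the dish's foot is all the way down on the spindle, spout over the black line (horizontal distance between drip_dish and stand_seat below 0.005 m and z of drip_dish in the frame of stand_seat below 0.004 m and x of dish_spout in the frame of drip_stand above 0.05 m and y of dish_spout in the frame of drip_stand between -0.022 and 0.022 m), for 0.2 s.
At the end, for the whole second after the job is handed in: The dish is all the way down on the spindle (4 mm in height, 5 mm off axis), level to 4 degrees, at rest, spout over the red cup (tip within 16 mm sideways), tea ball at rest within 12 mm of the middle, and the gripper still holds the handle (within 45 mm of the grip's centre) (horizontal distance between drip_dish and stand_seat below 0.005 m and z of drip_dish in the frame of stand_seat below 0.004 m and y of dish_spout in the frame of drip_stand above 0.05 m and x of dish_spout in the frame of drip_stand between -0.016 and 0.016 m and angle between drip_dish's own z axis and vertical below 0.07 rad and distance between tea_ball_center and dish_middle below 0.012 m and linear speed of drip_dish below 0.02 m/s and linear speed of tea_ball below 0.03 m/s and contact force between the fingers and drip_dish above 1 N and distance between the grasp point and dish_grip below 0.045 m); the arm keeps its last pose, push and grip.
It fails at once if the tea ball rolls out of the white ring (more than 24 mm from the middle) (distance between tea_ball_center and dish_middle above 0.024 m).
It fails at once if the dish is tipped more than 11 degrees from level (angle between drip_dish's own z axis and vertical above 0.2 rad).
It fails at once if the dish is banged or pressed on the stand with more than 60 N (contact force between drip_dish and drip_stand above 60 N).
It fails at once if a bystander (salt shaker, jar or mug) is moved more than 20 mm (distance of any of salt_shaker, tea_jar, mug_red from where it was at the start of the episode above 0.02 m).
It fails at once if the dish, down on the stand, points its spout away from the drip cup's side of the black line (put down or turned the wrong way) (horizontal distance between drip_dish and stand_seat below 0.005 m and z of drip_dish in the frame of stand_seat below 0.004 m and y of dish_spout in the frame of drip_stand below -0.04 m).
It also fails if it takes over 58 s, if anything falls off the work surface, if the arm or the gripper's body presses on something with over 40 N, if the wrist force passes 120 N, or if a joint passes its speed limit or range.

## Working session

There is one attempt and no reset: what is moved stays moved. The work goes in short steps, Python scripts to look and compute and a shell command to move; the robot and the scene stay as the last step left them, time stands still between calls to the robot, and variables do not carry over. Pictures are saved under pics/ and viewed, at most 10 in all, crops included, and the job is handed in when it is done.

```bash
mkdir -p pics; cat > h.py <<'E'
import numpy as np, cv2
from station import read_state, cams, env
from scipy.spatial.transform import Rotation as R
def ray(s,px):
    K=np.array(s["camera_matrix"]);x=(px[0]-K[0,2])/K[0,0];y=(px[1]-K[1,2])/K[1,1]
    u,v=x,y
    for _ in range(20):
        f=1+s["k1"]*(u*u+v*v);u,v=x/f,y/f
    T=np.array(s["cam_to_world"]);return T[:3,3],T[:3,:3]@np.array([u,-v,-1.])
def at_z(s,px,z):
    o,d=ray(s,px);return o+d*(z-o[2])/d[2]
def at_depth(s,px):
    r=s["range_z"][int(round(px[1])),int(round(px[0]))];o,d=ray(s,px);return o+d*r
def save(s,n): cv2.imwrite("pics/"+n+".png",s["img"][:,:,::-1])
def best(l,s):
    r=cams.pinpoint(l,s);return (r[0]["location"],r[0]["confidence"]) if r else (None,0)
E
cat > look.py <<'E'
from h import *
np.set_printoptions(precision=4,suppress=True)
st=read_state();print(st["time"],st["tcp_pos"],st["ee_rot"],st["ft_force"])
Z=dict(drip_dish=0,dish_lug=.0025,dish_grip=.15,dish_spout=.061,dish_middle=.0617,tea_ball_center=.0617,drip_stand=0,stand_line=.009,stand_claw=.021,stand_cup=.025,stand_seat=.01,salt_shaker=0,tea_jar=0,mug_red=0)
for c in ("top","side"):
    s=cams.snapshot(c);save(s,c+"0")
    print(c,np.array(s["cam_to_world"])[:3,3])
    for l,z in Z.items():
        p,cf=best(l,s)
        if p: print(l,np.round(p),round(cf,2),at_z(s,p,z))
E
python3 look.py
```

```text
0.0 [0.2556 0.5697 0.2302] [-0.6575 -3.0713  0.0029] [ 0.2389  0.6688 -0.0401]
top [ 0.4497 -0.0389  1.2708]
drip_dish [321. 249.] 0.84 [ 0.5266 -0.1348  0.    ]
dish_grip [326. 248.] 0.66 [ 0.5193 -0.1337  0.15  ]
dish_spout [313. 212.] 0.66 [ 0.6123 -0.1095  0.061 ]
dish_middle [324. 248.] 0.58 [ 0.5269 -0.1366  0.0617]
tea_ball_center [217. 256.] 0.7 [0.5005 0.1213 0.0617]
drip_stand [219. 254.] 0.75 [0.5086 0.1231 0.    ]
stand_line [218. 220.] 0.65 [0.5934 0.1303 0.009 ]
stand_claw [205. 259.] 0.67 [0.4927 0.156  0.021 ]
stand_seat [223. 256.] 0.68 [0.5031 0.1133 0.01  ]
salt_shaker [397. 200.] 0.81 [ 0.657  -0.3276  0.    ]
tea_jar [275. 173.] 0.61 [ 0.7204 -0.0123  0.    ]
mug_red [324. 250.] 0.71 [ 0.5245 -0.1424  0.    ]
side [0.4727 0.7327 0.6934]
drip_dish [326. 212.] 0.71 [ 0.5197 -0.1603  0.    ]
dish_lug [310. 216.] 0.96 [ 0.5596 -0.1371  0.0025]
dish_grip [327. 171.] 0.91 [ 0.5197 -0.1316  0.15  ]
dish_spout [290. 202.] 0.74 [ 0.6123 -0.1141  0.061 ]
dish_middle [325. 198.] 0.94 [ 0.5233 -0.1408  0.0617]
tea_ball_center [327. 199.] 0.59 [ 0.5164 -0.1363  0.0617]
drip_stand [324. 291.] 0.84 [0.5015 0.1216 0.    ]
stand_line [278. 284.] 0.93 [0.6032 0.1238 0.009 ]
stand_claw [324. 298.] 0.74 [0.4977 0.1594 0.021 ]
stand_cup [328. 318.] 0.57 [0.4863 0.2122 0.025 ]
stand_seat [324. 286.] 0.9 [0.5015 0.1156 0.01  ]
salt_shaker [294. 175.] 0.84 [ 0.633  -0.3357  0.    ]
tea_jar [243. 241.] 0.98 [ 0.7173 -0.0133  0.    ]
mug_red [245. 199.] 0.95 [ 0.7544 -0.1912  0.    ]
```

```bash
python3 -c "
import cv2
a=cv2.imread('pics/top0.png')[140:350,130:430];cv2.imwrite('pics/a.png',cv2.resize(a,None,fx=2.6,fy=2.6,interpolation=2))"
```

```text
(no output)
```

View pics/a.png

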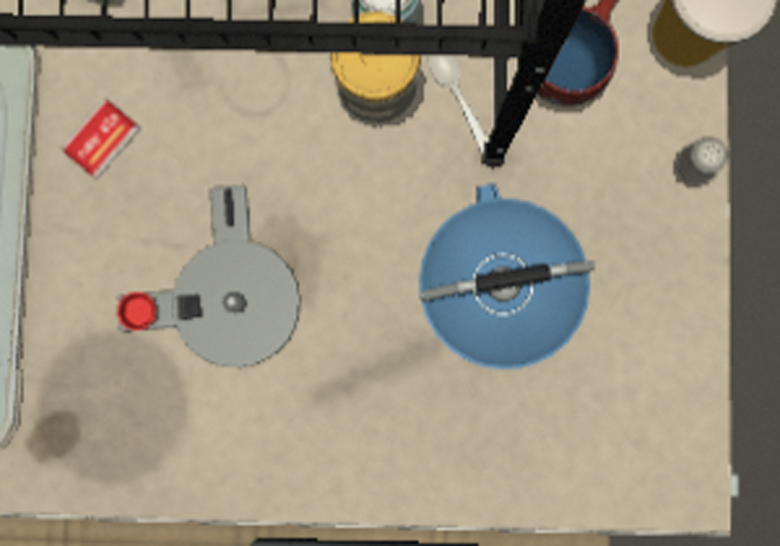

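View pics/side0.png

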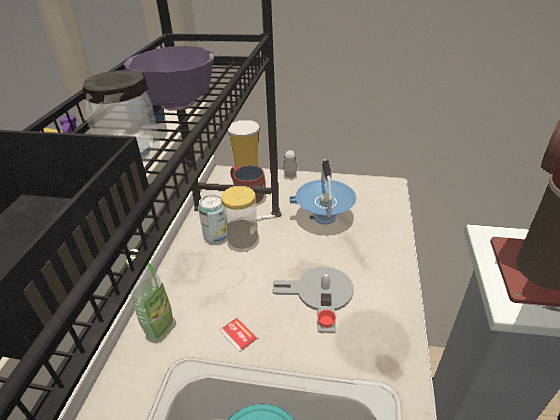

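The top crop shows the stand with its spindle at (235,302), line at (230,207) and cup at (137,311). The dish is at (505,282), with the spout near the rack post at (492,160). The side view agrees. Next I'll refine the poses by segmenting the colour and depth images.

```bash
cat > m.py <<'E'
from h import *
np.set_printoptions(precision=4,suppress=True)
def cloud(s):
    H,W=s["range_z"].shape;K=np.array(s["camera_matrix"],float)
    uu,vv=np.meshgrid(np.arange(W),np.arange(H));x=(uu-K[0,2])/K[0,0];y=(vv-K[1,2])/K[1,1];u,v=x,y
    for _ in range(20):
        f=1+s["k1"]*(u*u+v*v);u,v=x/f,y/f
    T=np.array(s["cam_to_world"]);d=np.stack([u,-v,-np.ones_like(u)],-1)*s["range_z"][...,None]
    return d@T[:3,:3].T+T[:3,3]
def near(P,x,y,r): return np.hypot(P[...,0]-x,P[...,1]-y)<r
if __name__=="__main__":
  for c in ("top","side"):
    s=cams.snapshot(c);P=cloud(s);I=s["img"].astype(int);r,g,b=I[...,0],I[...,1],I[...,2];ok=s["range_z"]>0
    print("==",c)
    A=ok&near(P,.52,-.135,.1)&(P[...,2]>.12)&(P[...,2]<.19)
    q=P[A];print("handle n",A.sum(),"mean",q.mean(0),"zmax",np.percentile(q[:,2],95))
    w,V=np.linalg.eigh(np.cov(q[:,:2].T));v=V[:,1]*np.sign(V[1,1]);print("handle y yaw deg",np.degrees(np.arctan2(-v[0],v[1])))
    B=ok&near(P,.53,-.135,.11)&(b>r+35)&(P[...,2]>.03)&(P[...,2]<.09);q=P[B]
    (cx,cy),_,_=cv2.minAreaRect(q[:,:2].astype(np.float32)) ;print("dish n",len(q))
    rim=q[(q[:,2]>.064)&near(q,.52,-.135,.082)]
    a=np.c_[2*rim[:,:2],np.ones(len(rim))];hull=cv2.convexHull(rim[:,:2].astype(np.float32))[:,0];a=np.c_[2*hull,np.ones(len(hull))];sol=np.linalg.lstsq(a,(hull**2).sum(1),rcond=None)[0];print("rim centre",sol[:2],"r",np.sqrt(sol[2]+sol[:2]@sol[:2]))
    sp=q[np.hypot(*(q[:,:2]-sol[:2]).T)>.083];print("spout",len(sp),sp.mean(0) if len(sp) else 0)
    if len(sp): d=sp.mean(0)[:2]-sol[:2];print(" yaw",np.degrees(np.arctan2(d[1],d[0])))
    C=near(P,.49,.212,.05)&(r>g+70)&(r>b+70)
    vv,uu=np.where(C);print("cup",len(vv),at_z(s,(uu.mean(),vv.mean()),.022),(P[C].min(0)+P[C].max(0))/2)
    D=near(P,.6,.128,.035)&(I.max(-1)<70);vv,uu=np.where(D);print("line",len(vv),at_z(s,(uu.mean(),vv.mean()),.009) if len(vv) else 0)
    E=ok&near(P,.503,.12,.03)&(P[...,2]>.025);q=P[E];print("spindle",len(q),q.mean(0),q[np.argmax(q[:,2])])
    F=ok&near(P,.503,.12,.08)&(P[...,2]>.006)&(P[...,2]<.016)&(np.ptp(I,-1)<25)&(r<175)
    h=cv2.convexHull(P[F&near(P,.503,.12,.066)][:,:2].astype(np.float32))[:,0];h=h[(h[:,0]<.50)|((h[:,1]<.1))]
    a=np.c_[2*h,np.ones(len(h))];sol=np.linalg.lstsq(a,(h**2).sum(1),rcond=None)[0];print("disc",sol[:2],np.sqrt(sol[2]+sol[:2]@sol[:2]))
  t=read_state();print(R.from_rotvec(t["ee_rot"]).as_matrix())
E
python3 m.py
```

```text
== top
handle n 330 mean [ 0.5241 -0.1323  0.1528] zmax 0.16356596516828892
handle y yaw deg 11.31662658188588
dish n 2842
rim centre [ 0.5242 -0.1352] r 0.07756020007702477
spout 30 [ 0.61   -0.1188  0.0638]
 yaw 10.80849339574645
cup 171 [0.4916 0.213  0.022 ] [0.4918 0.2126 0.0185]
line 33 [0.5945 0.1292 0.009 ]
spindle 53 [0.5025 0.1184 0.0394] [0.5006 0.1199 0.05  ]
disc [0.5037 0.1217] 0.06287148734251514
== side
handle n 206 mean [ 0.5176 -0.1118  0.1509] zmax 0.16381913088157288
handle y yaw deg 12.379916080919438
dish n 1354
rim centre [ 0.5226 -0.1355] r 0.07766639648683046
spout 11 [ 0.607  -0.1153  0.0696]
 yaw 13.420841858074448
cup 233 [0.4893 0.2093 0.022 ] [0.4895 0.206  0.0182]
line 0 0
spindle 85 [0.4993 0.1224 0.0371] [0.5006 0.1174 0.0489]
disc [0.4901 0.1283] 0.0504332501799348
[[-0.9124  0.4094  0.    ]
 [ 0.4094  0.9124 -0.    ]
 [-0.      0.     -1.    ]]
```

```bash
python3 -m jog '[[1,0,0,0,0,0,0.06],[1,0,0,0,0,0,0.06],[1,0,0,0,0,0,0.06],[1,0,0,0,0,0,0.06],[1,0,0,0,0,0,0.06],[1,0,0,0,0,0,0.06],[1,0,0,0,0,0,0.06],[1,0,0,0,0,0,0.06],[1,-0.7,0.12,0,0,0,0],[1,-0.7,0.12,0,0,0,0],[1,-0.7,0.12,0,0,0,0],[1,-0.7,0.12,0,0,0,0],[1,-0.7,0.12,0,0,0,0],[1,-0.7,0.12,0,0,0,0],[1,-0.7,0.12,0,0,0,0],[1,-0.7,0.12,0,0,0,0],[1,-0.7,0.12,0,0,0,0],[1,-0.7,0.12,0,0,0,0]]' 40
python3 -m jog '[[1,-0.7,0.12,0,0,0,0],[1,-0.7,0.12,0,0,0,0],[1,-0.7,0.12,0,0,0,0],[1,-0.7,0.12,0,0,0,0],[1,-0.7,0.12,0,0,0,0],[1,-0.7,0.12,0,0,0,0],[1,-0.7,0.12,0,0,0,0],[1,-0.7,0.12,0,0,0,0],[1,-0.7,0.12,0,0,0,0],[1,-0.7,0.12,0,0,0,0],[1,0,0,0,0,0,0],[1,0,0,0,0,0,0]]'
cat > go.py <<'E'
import sys
from h import *
# go.py x y z yaw_deg(of tool y): print shift in tool axes (units of 0.04 m) and turn
t=read_state();M=R.from_rotvec(t["ee_rot"]).as_matrix();g=np.array([float(a) for a in sys.argv[1:4]]);yaw=np.degrees(np.arctan2(M[1,1],M[0,1]))
print("t",t["time"],"tcp",np.round(t["tcp_pos"],4),"yaw",round(yaw,2),"tilt",np.round(M[:,2],4),"F",np.round(t["ft_force"],2),"w",t["grip_width"],"ff",t["finger_force"])
print("shift/0.04",np.round(M.T@(g-t["tcp_pos"])/.04,3),"az total",round(np.radians(yaw-float(sys.argv[4]))/2,4))
E
python3 go.py 0.5235 -0.135 0.131 11.3
python3 - <<'E'
from h import *
s=cams.snapshot("wrist");save(s,"w1")
for l,z in dict(dish_grip=.15,dish_middle=.0617,tea_ball_center=.0617,dish_spout=.061).items():
    p,c=best(l,s)
    if p: print(l,p,c,at_z(s,p,z))
E
```

```text
time: 3.1
tcp_pos: [0.3559, 0.303, 0.2315]
ee_rot: [2.001, 2.421, 0.001]
ft_force: [0.3, 0.6, -0.7]
grip_width: 1.001
finger_force: 0.0
time: 4.1
tcp_pos: [0.4557, 0.0371, 0.2314]
ee_rot: [-2.006, -2.418, -0.0]
ft_force: [0.3, 0.3, 0.1]
grip_width: 1.0
finger_force: 0.0
t 4.1 tcp [0.4557 0.0371 0.2314] yaw 10.65 tilt [ 0.e+00  1.e-04 -1.e+00] F [0.32 0.32 0.08] w 1.0003250531860108 ff 0.0
shift/0.04 [-4.542  0.871  2.509] az total -0.0056
dish_middle [308.1, 349.1] 0.82 [ 0.52296365 -0.13527069  0.0617    ]
tea_ball_center [303.8, 351.6] 0.9 [ 0.51924634 -0.13922059  0.0617    ]
dish_spout [394.5, 344.9] 0.75 [ 0.61133908 -0.11522509  0.061     ]
```

View pics/w1.png

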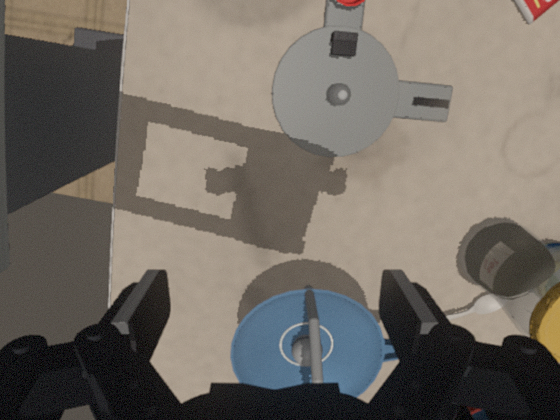

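The wrist view shows the dish between the fingers' columns, with the ball near (303,350) inside the ring. The stand is at the top, spindle at (340,95).

```bash
python3 - <<'E'
from m import *
s=cams.snapshot("wrist")
for l,z in dict(drip_stand=0,stand_line=.009,stand_seat=.01,stand_cup=.025).items():
    p,c=best(l,s)
    if p: print(l,p,c,at_z(s,p,z))
P=cloud(s);I=s["img"].astype(int)
D=near(P,.595,.129,.03)&(I.max(-1)<80);vv,uu=np.where(D);print("line",len(vv),at_z(s,((uu.min()+uu.max())/2,vv.mean()),.009) if len(vv) else 0)
E=near(P,.502,.12,.025)&(P[...,2]>.04);q=P[E];print("spindle top",len(q),q.mean(0))
E
python3 -m jog '[[1,-0.5,0.1,0,0,0,0],[1,-0.5,0.1,0,0,0,0],[1,-0.5,0.1,0,0,0,0],[1,-0.5,0.1,0,0,0,0],[1,-0.5,0.1,0,0,0,0],[1,-0.5,0.1,0,0,0,-0.005],[1,-0.5,0.1,0,0,0,0],[1,-0.5,0.1,0,0,0,0],[1,-0.54,0.07,0,0,0,0],[1,0,0,0,0,0,0],[1,0,0,0,0,0,0]]'
python3 - <<'E'
from m import *
s=cams.snapshot("wrist");save(s,"w2")
for l,z in dict(dish_grip=.15,dish_middle=.0617,tea_ball_center=.0617).items():
    p,c=best(l,s)
    if p: print(l,p,c,at_z(s,p,z))
P=cloud(s);A=near(P,.5235,-.135,.09)&(P[...,2]>.145)&(P[...,2]<.175)&(s["range_z"]>0);q=P[A]
print("handle",len(q),q.mean(0),q.min(0),q.max(0));w,V=np.linalg.eigh(np.cov(q[:,:2].T));v=V[:,1]*np.sign(V[1,1]);print("yaw",np.degrees(np.arctan2(-v[0],v[1])))
E
python3 go.py 0.5235 -0.135 0.131 11.3
```

```text
drip_stand [333.8, 95.6] 0.82 [0.4989 0.1179 0.    ]
stand_line [434.8, 108.8] 0.63 [0.5982 0.1257 0.009 ]
stand_seat [335.9, 96.3] 0.77 [0.4995 0.1177 0.01  ]
line 190 [0.5922 0.1288 0.009 ]
spindle top 171 [0.4988 0.1176 0.0443]
time: 5.52
tcp_pos: [0.5242, -0.1339, 0.231]
ee_rot: [-1.991, -2.429, 0.0]
ft_force: [-0.6, -0.2, -0.5]
grip_width: 1.001
finger_force: 0.0
dish_grip [269.7, 213.5] 0.91 [ 0.5207 -0.1352  0.15  ]
dish_middle [271.3, 181.5] 0.85 [ 0.5213 -0.1367  0.0617]
tea_ball_center [271.1, 215.7] 0.53 [ 0.5273 -0.168   0.0617]
handle 3005 [ 0.5208 -0.1299  0.1583] [ 0.5077 -0.1897  0.145 ] [ 0.536  -0.0819  0.1631]
yaw 11.434466201466165
t 5.7167 tcp [ 0.524  -0.1324  0.2313] yaw 11.46 tilt [-2.e-04  3.e-04 -1.e+00] F [ 0.45 -1.22  0.63] w 1.0024773498841548 ff 0.0
shift/0.04 [-0.062 -0.025  2.506] az total 0.0014
```

View pics/w2.png

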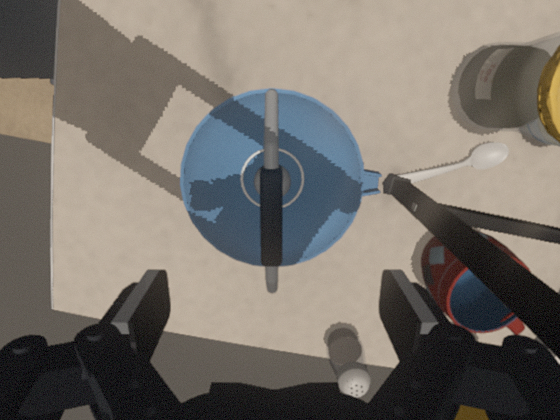

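The wrist view shows the grip bar under the gripper, aligned vertically at column 271. The ball is in the ring, and the rack post is at the right (400,190). I'll check the post clearance before descending.

```bash
python3 - <<'E'
from m import *
for c in ("wrist","top"):
    s=cams.snapshot(c);P=cloud(s);I=s["img"];ok=s["range_z"]>0
    for z in np.arange(.02,.5,.06):
        A=ok&(abs(P[...,2]-z)<.03)&(P[...,0]>.585)&(P[...,0]<.8)&(P[...,1]>-.22)&(P[...,1]<-.06)&(I.max(-1)<70)
        q=P[A]
        if len(q)>8: print(c,round(z,2),len(q),np.percentile(q,3,axis=0),q[np.argsort(q[:,0])[:20]].mean(0))
E
python3 -m jog '[[1,-0.06,-0.03,0.25,0,0,0],[1,0,0,0.25,0,0,0],[1,0,0,0.25,0,0,0],[1,0,0,0,0,0,0]]'
```

```text
wrist 0.02 841 [ 0.6455 -0.2194  0.0114] [ 0.643  -0.1314  0.0191]
wrist 0.08 2731 [ 0.6457 -0.2182  0.0528] [ 0.6451 -0.1291  0.0558]
wrist 0.14 1521 [ 0.6453 -0.1371  0.1145] [ 0.645  -0.129   0.1419]
wrist 0.2 3180 [ 0.6452 -0.1373  0.1724] [ 0.6447 -0.1278  0.2112]
wrist 0.26 1591 [ 0.6449 -0.1369  0.2307] [ 0.5947 -0.1138  0.282 ]
wrist 0.32 2198 [ 0.5852 -0.128   0.292 ] [ 0.585  -0.1125  0.3007]
top 0.02 62 [ 0.6995 -0.2191  0.0152] [ 0.7124 -0.1909  0.0377]
top 0.08 258 [ 0.6919 -0.2168  0.0537] [ 0.6922 -0.1339  0.0828]
top 0.26 32 [ 0.6488 -0.1362  0.24  ] [ 0.6497 -0.129   0.2739]
top 0.32 68 [ 0.6483 -0.1359  0.2908] [ 0.6485 -0.1286  0.3181]
top 0.38 76 [ 0.6484 -0.1368  0.3519] [ 0.6485 -0.1273  0.3806]
top 0.44 827 [ 0.6488 -0.1341  0.4188] [ 0.6485 -0.1281  0.4506]
time: 6.15
tcp_pos: [0.5217, -0.1352, 0.1977]
ee_rot: [-1.987, -2.427, 0.002]
ft_force: [-0.6, -0.4, -0.0]
grip_width: 1.003
finger_force: 0.0
```

```bash
python3 -m jog '[[1,0,0,0.25,0,0,0],[1,0,0,0.25,0,0,0],[1,0,0,0.25,0,0,0],[1,0,0,0.25,0,0,0],[1,0,0,0.25,0,0,0],[1,0,0,0.25,0,0,0],[1,0,0,0.17,0,0,0],[1,0,0,0,0,0,0],[1,0,0,0,0,0,0]]'; python3 go.py 0.5225 -0.135 0.131 11.3
```

```text
time: 6.9
tcp_pos: [0.5233, -0.1359, 0.134]
ee_rot: [-1.989, -2.43, 0.0]
ft_force: [0.5, 0.7, 1.0]
grip_width: 1.001
finger_force: 0.0
t 6.9 tcp [ 0.5233 -0.1359  0.134 ] yaw 11.4 tilt [-1.e-03  4.e-04 -1.e+00] F [0.55 0.72 0.98] w 1.00093187651155 ff 0.0
shift/0.04 [ 0.025 -0.014  0.074] az total 0.0009
```

```bash
python3 -m jog '[[0.6,0,0,0.07,0,0,0],[0.3,0,0,0,0,0,0],[0,0,0,0,0,0,0],[-0.2,0,0,0,0,0,0],[-0.35,0,0,0,0,0,0],[-0.45,0,0,0,0,0,0],[-0.5,0,0,0,0,0,0],[-0.55,0,0,0,0,0,0],[-0.6,0,0,0,0,0,0],[-0.65,0,0,0,0,0,0],[-0.7,0,0,0,0,0,0],[-0.8,0,0,0,0,0,0],[-1,0,0,0,0,0,0],[-1,0,0,0,0,0,0],[-1,0,0,0,0,0,0],[-1,0,0,0,0,0,0]]' 50; python3 go.py 0.5225 -0.135 0.131 11.3
python3 - <<'E'
from m import *
for c in ("top","side"):
    s=cams.snapshot(c)
    for l in ("dish_middle","tea_ball_center","dish_grip","dish_spout"):
        p,cf=best(l,s)
        if p: print(c,l,p,cf,at_z(s,p,dict(dish_grip=.15).get(l,.0617)))
E
```

```text
time: 8.23
tcp_pos: [0.5235, -0.136, 0.1318]
ee_rot: [-1.99, -2.431, 0.0]
ft_force: [-2.7, -0.8, 3.4]
grip_width: 0.154
finger_force: 49.1
t 8.2333 tcp [ 0.5235 -0.136   0.1318] yaw 11.4 tilt [-2.e-04 -1.e-04 -1.e+00] F [-2.69 -0.8   3.45] w 0.15441514373226387 ff 49.13632392883301
shift/0.04 [ 0.03  -0.018  0.02 ] az total 0.0009
top dish_middle [324.5, 249.8] 0.66 [ 0.5216 -0.1381  0.0617]
top dish_grip [324.3, 249.1] 0.9 [ 0.5179 -0.1304  0.15  ]
side dish_middle [323.1, 200.5] 0.67 [ 0.5267 -0.1292  0.0617]
side tea_ball_center [328.0, 200.1] 0.41 [ 0.5143 -0.1326  0.0617]
side dish_grip [324.7, 170.2] 0.94 [ 0.5262 -0.1359  0.15  ]
side dish_spout [290.5, 202.1] 0.59 [ 0.6095 -0.1113  0.0617]
```

```bash
python3 -m jog '[[-1,0,0,-0.02,0,0,0],[-1,0,0,-0.04,0,0,0],[-1,0,0,-0.07,0,0,0],[-1,0,0,-0.1,0,0,0],[-1,0,0,-0.12,0,0,0],[-1,0,0,-0.14,0,0,0],[-1,0,0,-0.15,0,0,0],[-1,0,0,-0.15,0,0,0],[-1,0,0,-0.15,0,0,0],[-1,0,0,-0.15,0,0,0],[-1,0,0,-0.15,0,0,0],[-1,0,0,-0.15,0,0,0],[-1,0,0,-0.15,0,0,0],[-1,0,0,-0.14,0,0,0],[-1,0,0,-0.12,0,0,0],[-1,0,0,-0.09,0,0,0],[-1,0,0,-0.06,0,0,0],[-1,0,0,-0.03,0,0,0],[-1,0,0,0,0,0,0],[-1,0,0,0,0,0,0]]' 70; python3 go.py 0.5225 -0.135 0.211 11.3
python3 - <<'E'
from m import *
for c in ("side","top"):
    s=cams.snapshot(c);save(s,c+"1");P=cloud(s);I=s["img"].astype(int)
    B=near(P,.523,-.135,.081)&(I[...,2]>I[...,0]+35)&(P[...,2]>.07)&(P[...,2]<.25);q=P[B]
    rim=q[np.hypot(q[:,0]-.523,q[:,1]+.135)>.06];A=np.c_[rim[:,:2]-[.523,-.135],np.ones(len(rim))]
    print(c,len(q),"rim plane slope x,y, height",np.linalg.lstsq(A,rim[:,2],rcond=None)[0],rim[:,2].max())
E
```

```text
time: 10.4
tcp_pos: [0.5234, -0.1359, 0.2107]
ee_rot: [-1.99, -2.431, 0.0]
ft_force: [-0.2, 0.6, -3.1]
grip_width: 0.15
finger_force: 68.2
t 10.4 tcp [ 0.5234 -0.1359  0.2107] yaw 11.4 tilt [-3.e-04  1.e-04 -1.e+00] F [-0.17  0.64 -3.14] w 0.14976512820982252 ff 68.20930480957031
shift/0.04 [ 0.027 -0.019 -0.008] az total 0.0009
side 1157 rim plane slope x,y, height [0.0018 0.0182 0.1477] 0.1554060526607356
top 946 rim plane slope x,y, height [-0.0047  0.0092  0.1461] 0.1989347998129265
```

View pics/side1.png

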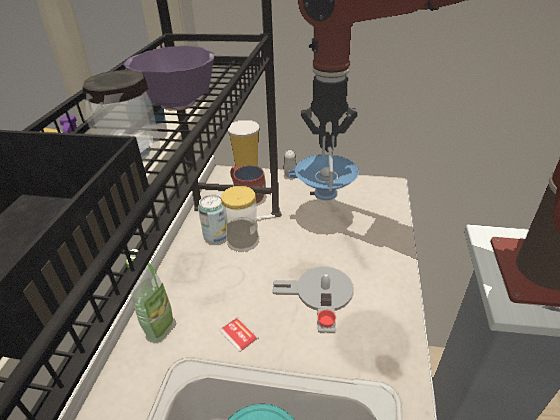

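The side view shows the dish held level at (326,175), about 79 mm up. Next I turn it 5.4° and carry it to above the spindle.

```bash
python3 -m jog '[[-1,0,0,0,0,0,0.005],[-1,0,0,0,0,0,0.01],[-1,0,0,0,0,0,0.014],[-1,0,0,0,0,0,0.01],[-1,0,0,0,0,0,0.005],[-1,0,0,0,0,0,0.003],[-1,0.04,0,0,0,0,0],[-1,0.08,0,0,0,0,0],[-1,0.12,0,0,0,0,0],[-1,0.16,0,0,0,0,0],[-1,0.2,0.01,0,0,0,0],[-1,0.24,0.01,0,0,0,0],[-1,0.28,0.01,0,0,0,0],[-1,0.32,0.01,0,0,0,0],[-1,0.35,0.01,0,0,0,0],[-1,0.35,0.01,0,0,0,0],[-1,0.35,0.01,0,0,0,0],[-1,0.35,0.01,0,0,0,0],[-1,0.35,0.01,0,0,0,0],[-1,0.35,0.01,0,0,0,0]]' 70; python3 -m jog '[[-1,0.35,0.01,0,0,0,0],[-1,0.35,0,0,0,0,0],[-1,0.35,0,0,0,0,0],[-1,0.33,0,0,0,0,0],[-1,0.32,0,0,0,0,0],[-1,0.28,0,0,0,0,0],[-1,0.24,0,0,0,0,0],[-1,0.2,0,0,0,0,0],[-1,0.16,0,0,0,0,0],[-1,0.12,0,0,0,0,0],[-1,0.08,0,0,0,0,0],[-1,0.04,0,0,0,0,0],[-1,0,0,0,0,0,0],[-1,0,0,0,0,0,0],[-1,0,0,0,0,0,0]]'; python3 go.py 0.5011 0.1187 0.211 6
python3 - <<'E'
from m import *
for c in ("side","wrist","top"):
    s=cams.snapshot(c);save(s,c+"2")
    for l,z in dict(dish_middle=.1407,tea_ball_center=.1407,dish_grip=.229,dish_spout=.14,drip_dish=.079,dish_lug=.0815,drip_stand=0,stand_line=.009,stand_seat=.01,stand_cup=.025).items():
        p,cf=best(l,s)
        if p and cf>.6: print(c,l,np.round(p),round(cf,2),at_z(s,p,z))
E
```

```text
time: 12.17
tcp_pos: [0.5123, 0.0071, 0.2109]
ee_rot: [-2.101, -2.336, -0.0]
ft_force: [-0.2, -0.6, -3.2]
grip_width: 0.152
finger_force: 68.2
time: 13.42
tcp_pos: [0.5013, 0.1171, 0.2109]
ee_rot: [2.102, 2.334, -0.0]
ft_force: [-0.0, 0.3, -3.4]
grip_width: 0.155
finger_force: 68.2
t 13.4167 tcp [0.5013 0.1171 0.2109] yaw 5.99 tilt [-0.e+00 -2.e-04 -1.e+00] F [-0.04  0.33 -3.42] w 0.15536508014142203 ff 68.21213722229004
shift/0.04 [ 0.04  -0.002 -0.003] az total -0.0001
side dish_middle [322. 243.] 0.67 [0.5088 0.1207 0.1407]
side dish_grip [328. 209.] 0.88 [0.5012 0.1251 0.229 ]
side dish_spout [281. 242.] 0.68 [0.591  0.1298 0.14  ]
side drip_dish [324. 259.] 0.84 [0.5062 0.1029 0.079 ]
side dish_lug [307. 263.] 0.75 [0.5393 0.122  0.0815]
side drip_stand [324. 289.] 0.84 [0.5018 0.1157 0.    ]
side stand_line [279. 283.] 0.76 [0.6011 0.1202 0.009 ]
side stand_seat [326. 285.] 0.71 [0.497  0.1141 0.01  ]
side stand_cup [324. 317.] 0.73 [0.4927 0.2124 0.025 ]
wrist tea_ball_center [271. 220.] 0.9 [0.4988 0.1163 0.1407]
wrist dish_spout [422. 217.] 0.68 [0.5926 0.1276 0.14  ]
wrist drip_dish [452. 300.] 0.64 [0.6668 0.0339 0.079 ]
wrist stand_cup [273.  66.] 0.74 [0.4896 0.2111 0.025 ]
top dish_middle [213. 257.] 0.93 [0.4952 0.1193 0.1407]
top dish_grip [209. 256.] 0.75 [0.4918 0.1149 0.229 ]
top dish_spout [208. 214.] 0.89 [0.5926 0.1351 0.14  ]
top stand_line [216. 217.] 0.61 [0.6012 0.1352 0.009 ]
```

View pics/side2.png

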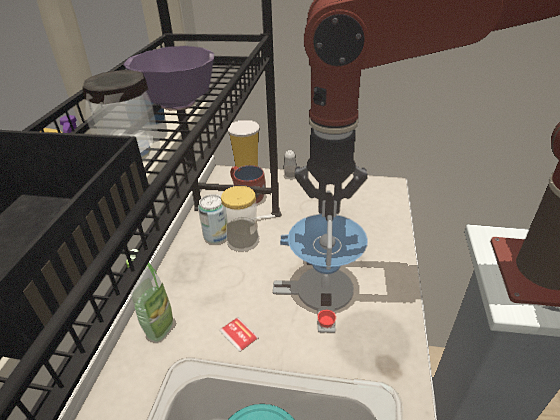

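View pics/wrist2.png

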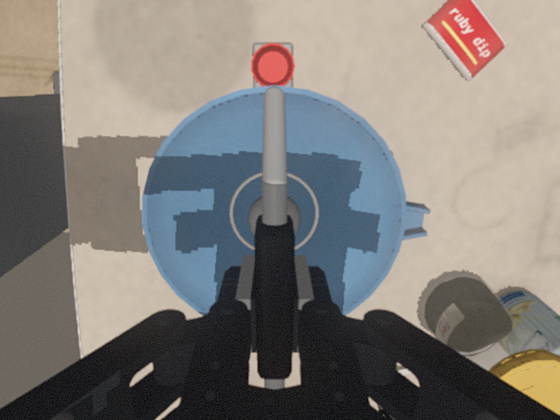

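The side view shows the dish over the stand, with the spout along the line's foot. The wrist view shows the ball inside the ring (270,215) and the cup at (272,65) in line with the handle. I'll measure the rim centre now to fine-tune.

```bash
cat > rim.py <<'E'
from m import *
import sys
zr=float(sys.argv[1]);cx,cy=.5,.118
for c in ("top","wrist","side"):
    s=cams.snapshot(c);I=s["img"].astype(int);P=cloud(s)
    B=(I[...,2]>I[...,0]+35)&near(P,cx,cy,.12)&(P[...,2]>zr-.04)
    B=cv2.morphologyEx(B.astype(np.uint8),cv2.MORPH_OPEN,np.ones((3,3)))
    cs=max(cv2.findContours(B,cv2.RETR_EXTERNAL,cv2.CHAIN_APPROX_NONE)[0],key=cv2.contourArea)
    h=np.array([at_z(s,p,zr)[:2] for p in cv2.convexHull(cs)[:,0].astype(float)])
    for _ in range(6):
        a=np.c_[2*h,np.ones(len(h))];sol=np.linalg.lstsq(a,(h**2).sum(1),rcond=None)[0];r=np.sqrt(sol[2]+sol[:2]@sol[:2])
        e=np.hypot(*(h-sol[:2]).T)-r;h=h[abs(e)<max(2*np.median(abs(e)),.0008)]
    q=np.array([at_z(s,p[0].astype(float),zr)[:2] for p in cs]);q=q[np.hypot(*(q-sol[:2]).T)>.084]
    d=(q.mean(0)-sol[:2]) if len(q) else [1,0]
    print(c,"rim centre",sol[:2],"r",r,"n",len(h),"spout yaw",np.degrees(np.arctan2(d[1],d[0])))
    C=near(P,.4915,.2125,.04)&(I[...,0]>I[...,1]+70)&(I[...,0]>I[...,2]+70);vv,uu=np.where(C)
    if len(vv): print("  cup",at_z(s,(uu.mean(),vv.mean()),.022))
E
python3 rim.py .150
```

```text
top rim centre [0.4746 0.0825] r 0.03963247315053908 n 12 spout yaw 0.0
wrist rim centre [0.5149 0.1229] r 0.07321721904283825 n 8 spout yaw 0.0
  cup [0.4902 0.2127 0.022 ]
side rim centre [0.5189 0.1216] r 0.06827352084819667 n 13 spout yaw 0.0
  cup [0.4893 0.2095 0.022 ]
```

```bash
sed -i 's/B=(I\[...,2\]>I\[...,0\]+35)/B=(I[...,2]>1.35*I[...,0])\&(I[...,2]>40)/; s/cs=max(.*/cs=np.concatenate([k for k in cv2.findContours(B,cv2.RETR_EXTERNAL,cv2.CHAIN_APPROX_NONE)[0] if cv2.contourArea(k)>30])/' rim.py; sed -i 's/    h=np.array(/    if 1: h=np.array(/; s/cv2.convexHull(cs)\[:,0\]/cs[:,0]/' rim.py
sed -i '/if 1: h=/a\    k=np.hypot(h[:,0]-cx,h[:,1]-cy);h=h[(k>.07)\&(k<.084)]' rim.py; python3 rim.py .150
```

```text
top rim centre [0.5022 0.1183] r 0.07673960660017427 n 66 spout yaw 0.0
wrist rim centre [0.5002 0.1173] r 0.0778620068512054 n 515 spout yaw 10.553709044159888
  cup [0.4902 0.2126 0.022 ]
side rim centre [0.5002 0.1167] r 0.07633566643646732 n 90 spout yaw 10.965848992660444
  cup [0.4895 0.2027 0.022 ]
```

```bash
python3 -m jog '[[-1,0.02,-0.004,0,0,0,0],[-1,0.02,-0.004,0.02,0,0,0],[-1,0,0,0.05,0,0,0],[-1,0,0,0.08,0,0,0],[-1,0,0,0.1,0,0,0],[-1,0,0,0.1,0,0,0],[-1,0,0,0.1,0,0,0],[-1,0,0,0.1,0,0,0],[-1,0,0,0.08,0,0,0],[-1,0,0,0.06,0,0,0],[-1,0,0,0.04,0,0,0],[-1,0,0,0.03,0,0,0],[-1,0,0,0.02,0,0,0],[-1,0,0,0,0,0,0],[-1,0,0,0,0,0,0]]'; python3 go.py 0.5007 0.1188 0.142 6;  python3 rim.py .119
```

```text
time: 16.62
tcp_pos: [0.5009, 0.119, 0.1798]
ee_rot: [2.102, 2.335, 0.0]
ft_force: [-0.1, -0.4, -3.4]
grip_width: 0.151
finger_force: 68.2
t 16.6167 tcp [0.5009 0.119  0.1798] yaw 6.01 tilt [ 2.e-04 -0.e+00 -1.e+00] F [-0.1  -0.43 -3.41] w 0.15075392305961902 ff 68.21244478225708
shift/0.04 [-0.005 -0.005  0.946] az total 0.0001
top rim centre [0.5024 0.1202] r 0.07703066226738663 n 62 spout yaw 0.0
wrist rim centre [0.4998 0.1188] r 0.07788786945332615 n 514 spout yaw 10.77671166735403
  cup [0.4902 0.2131 0.022 ]
side rim centre [0.5003 0.1184] r 0.07606635463992484 n 96 spout yaw 10.53722674412329
  cup [0.4891 0.2094 0.022 ]
```

```bash
python3 -m jog '[[-1,0,0,0.02,0,0,0],[-1,0,0,0.03,0,0,0],[-1,0,0,0.04,0,0,0],[-1,0,0,0.04,0,0,0],[-1,0,0,0.04,0,0,0],[-1,0,0,0.03,0,0,0],[-1,0,0,0.02,0,0,0],[-1,0,0,0,0,0,0]]'; python3 go.py 0.5007 0.1188 0.142 6; python3 -m jog '[[-1,0,0,0.02,0,0,0],[-1,0,0,0.04,0,0,0],[-1,0,0,0.05,0,0,0],[-1,0,0,0.05,0,0,0],[-1,0,0,0.05,0,0,0],[-1,0,0,0.04,0,0,0],[-1,0,0,0.02,0,0,0],[-1,0,0,0,0,0,0]]'; python3 go.py 0.5007 0.1188 0.142 6
```

```text
time: 17.43
tcp_pos: [0.5006, 0.119, 0.1706]
ee_rot: [-2.102, -2.335, 0.001]
ft_force: [-0.6, -0.4, -3.1]
grip_width: 0.149
finger_force: 68.2
t 17.4333 tcp [0.5006 0.119  0.1706] yaw 6.01 tilt [-5.e-04 -1.e-04 -1.e+00] F [-0.59 -0.37 -3.15] w 0.14869363093532942 ff 68.2135283946991
shift/0.04 [-0.006  0.002  0.714] az total 0.0001
time: 18.1
tcp_pos: [0.5006, 0.119, 0.1597]
ee_rot: [-2.102, -2.335, 0.001]
ft_force: [0.4, 0.0, -3.5]
grip_width: 0.147
finger_force: 68.2
t 18.1 tcp [0.5006 0.119  0.1597] yaw 6.01 tilt [-6.e-04 -0.e+00 -1.e+00] F [ 0.43  0.04 -3.46] w 0.14732538902882214 ff 68.21150064468384
shift/0.04 [-0.006  0.003  0.444] az total 0.0001
```

```bash
python3 -m jog '[[-1,0,0,0.02,0,0,0],[-1,0,0,0.04,0,0,0],[-1,0,0,0.05,0,0,0],[-1,0,0,0.05,0,0,0],[-1,0,0,0.05,0,0,0],[-1,0,0,0.05,0,0,0],[-1,0,0,0.04,0,0,0],[-1,0,0,0.03,0,0,0],[-1,0,0,0.02,0,0,0],[-1,0,0,0.01,0,0,0],[-1,0,0,0,0,0,0]]'; python3 go.py 0.5007 0.1188 0.142 6; python3 -m jog '[[-1,0,0,0.02,0,0,0],[-1,0,0,0.02,0,0,0],[-1,0,0,0,0,0,0]]'; python3 go.py 0.5007 0.1188 0.142 6
```

```text
time: 19.02
tcp_pos: [0.5008, 0.1191, 0.1456]
ee_rot: [-2.102, -2.335, 0.0]
ft_force: [0.8, 0.1, -4.0]
grip_width: 0.148
finger_force: 68.2
t 19.0167 tcp [0.5008 0.1191 0.1456] yaw 6.02 tilt [-1.e-04  0.e+00 -1.e+00] F [ 0.79  0.05 -4.  ] w 0.14756395987115156 ff 68.21159720420837
shift/0.04 [-0.006 -0.002  0.091] az total 0.0001
time: 19.27
tcp_pos: [0.5007, 0.119, 0.144]
ee_rot: [-2.102, -2.335, 0.0]
ft_force: [0.0, 0.1, -3.9]
grip_width: 0.149
finger_force: 68.2
t 19.2667 tcp [0.5007 0.119  0.144 ] yaw 6.02 tilt [-2.e-04 -0.e+00 -1.e+00] F [ 0.    0.1  -3.89] w 0.14928938782931983 ff 68.20946216583252
shift/0.04 [-0.006 -0.     0.049] az total 0.0001
```

Continue in 0.8 mm steps until there is contact.

```bash
python3 -m jog '[[-1,0,0,0.02,0,0,0],[-1,0,0,0.02,0,0,0],[-1,0,0,0,0,0,0]]'; python3 -m jog '[[-1,0,0,0.02,0,0,0],[-1,0,0,0,0,0,0]]';python3 go.py 0.5007 0.1188 0.142 6
```

```text
time: 19.52
tcp_pos: [0.5007, 0.1191, 0.1423]
ee_rot: [-2.102, -2.335, 0.0]
ft_force: [-0.8, -0.8, -4.0]
grip_width: 0.153
finger_force: 68.2
time: 19.68
tcp_pos: [0.5009, 0.1191, 0.1418]
ee_rot: [2.102, 2.335, 0.0]
ft_force: [-0.0, 0.3, -4.0]
grip_width: 0.152
finger_force: 68.3
t 19.6833 tcp [0.5009 0.1191 0.1418] yaw 6.02 tilt [ 3.e-04  0.e+00 -1.e+00] F [-0.04  0.31 -4.03] w 0.15187507979964074 ff 68.2505750656128
shift/0.04 [-0.006 -0.006 -0.004] az total 0.0001
```

```bash
python3 -m jog '[[-1,0,0,0.015,0,0,0],[-1,0,0,0,0,0,0]]'; python3 -m jog '[[-1,0,0,0.015,0,0,0],[-1,0,0,0,0,0,0]]'; python3 go.py 0.5007 0.1188 0.142 6; python3 - <<'E'
from m import *
for c in ("side","wrist"):
    s=cams.snapshot(c);save(s,c+"3")
    for l,z in dict(dish_middle=.0717,tea_ball_center=.0717,dish_grip=.16,dish_spout=.071).items():
        p,cf=best(l,s)
        if p and cf>.5: print(c,l,np.round(p),round(cf,2),at_z(s,p,z))
E
python3 rim.py .081
```

```text
time: 19.85
tcp_pos: [0.5011, 0.1191, 0.1418]
ee_rot: [2.101, 2.335, 0.001]
ft_force: [-1.0, -0.1, 2.8]
grip_width: 0.154
finger_force: 69.1
time: 20.02
tcp_pos: [0.5014, 0.1191, 0.1418]
ee_rot: [2.101, 2.334, 0.001]
ft_force: [-2.5, -1.4, 5.7]
grip_width: 0.151
finger_force: 69.8
t 20.0167 tcp [0.5014 0.1191 0.1418] yaw 6.02 tilt [ 1.3e-03  1.0e-04 -1.0e+00] F [-2.51 -1.4   5.75] w 0.1512849396732152 ff 69.76256489753723
shift/0.04 [-0.006 -0.018 -0.004] az total 0.0001
side dish_middle [324. 267.] 0.95 [0.504  0.1195 0.0717]
side tea_ball_center [326. 267.] 0.63 [0.4986 0.1199 0.0717]
side dish_grip [326. 234.] 0.75 [0.5026 0.1147 0.16  ]
side dish_spout [278. 266.] 0.8 [0.5987 0.1292 0.071 ]
wrist tea_ball_center [272. 218.] 0.64 [0.4992 0.1193 0.0717]
wrist dish_grip [274. 295.] 0.86 [0.5006 0.12   0.16  ]
top rim centre [0.5021 0.1196] r 0.07639413174610488 n 62 spout yaw 0.0
wrist rim centre [0.4999 0.1189] r 0.07786466111630698 n 522 spout yaw 8.988778014523385
  cup [0.4898 0.213  0.022 ]
side rim centre [0.5004 0.1182] r 0.07644831552365595 n 91 spout yaw 10.527319279610309
  cup [0.4891 0.2092 0.022 ]
```

The dish is seated: contact came at TCP z = 0.1418, as predicted. Next I ease off the push a little and turn halfway.

```bash
python3 -m jog '[[-1,0,0,-0.012,0,0,0],[-1,0,0,0,0,0,0],[-1,0,0,0,0,0,-0.01],[-1,0,0,0,0,0,-0.02],[-1,0,0,0,0,0,-0.02],[-1,0,0,0,0,0,-0.02],[-1,0,0,0,0,0,-0.02],[-1,0,0,0,0,0,-0.01],[-1,0,0,0,0,0,0]]'; python3 go.py 0.5007 0.1190 0.1418 96;  python3 -m jog '[[-1,0,0,0,0,0,-0.01],[-1,0,0,0,0,0,-0.02],[-1,0,0,0,0,0,-0.03],[-1,0,0,0,0,0,-0.03],[-1,0,0,0,0,0,-0.03],[-1,0,0,0,0,0,-0.03],[-1,0,0,0,0,0,-0.03],[-1,0,0,0,0,0,-0.03],[-1,0,0,0,0,0,-0.03],[-1,0,0,0,0,0,-0.02],[-1,0,0,0,0,0,-0.01],[-1,0,0,0,0,0,0]]'; python3 go.py 0.5007 0.1190 0.1418 96; python3 rim.py .081
```

```text
time: 21.42
tcp_pos: [0.5017, 0.1191, 0.1418]
ee_rot: [1.857, 2.532, 0.002]
ft_force: [1.2, 1.0, 4.9]
grip_width: 0.154
finger_force: 69.5
t 21.4167 tcp [0.5017 0.1191 0.1418] yaw 17.5 tilt [ 2.3e-03  2.0e-04 -1.0e+00] F [1.21 1.02 4.93] w 0.15422025847658366 ff 69.47744965553284
shift/0.04 [ 0.005 -0.026 -0.001] az total -0.6851
time: 22.42
tcp_pos: [0.5016, 0.1191, 0.1418]
ee_rot: [1.114, 2.936, 0.001]
ft_force: [0.4, -0.2, 5.3]
grip_width: 0.148
finger_force: 69.6
t 22.4167 tcp [0.5016 0.1191 0.1418] yaw 48.44 tilt [ 1.8e-03  3.0e-04 -1.0e+00] F [ 0.43 -0.15  5.26] w 0.1478581062628723 ff 69.62643384933472
shift/0.04 [ 0.014 -0.017 -0.001] az total -0.415
top rim centre [0.5032 0.1194] r 0.07584986736091859 n 55 spout yaw 0.0
wrist rim centre [0.5008 0.1191] r 0.07773798576482237 n 503 spout yaw 53.62920092090619
  cup [0.4884 0.213  0.022 ]
side rim centre [0.501  0.1188] r 0.07640333472077374 n 77 spout yaw 0.0
  cup [0.4892 0.2066 0.022 ]
```

```bash
python3 -m jog '[[-1,0,0,0,0,0,-0.01],[-1,0,0,0,0,0,-0.02],[-1,0,0,0,0,0,-0.03],[-1,0,0,0,0,0,-0.03],[-1,0,0,0,0,0,-0.03],[-1,0,0,0,0,0,-0.03],[-1,0,0,0,0,0,-0.02],[-1,0,0,0,0,0,-0.01],[-1,0,0,0,0,0,0]]'; python3 go.py 0.5007 0.1190 0.1418 96;  python3 -m jog '[[-1,0,0,0,0,0,-0.01],[-1,0,0,0,0,0,-0.02],[-1,0,0,0,0,0,-0.03],[-1,0,0,0,0,0,-0.03],[-1,0,0,0,0,0,-0.03],[-1,0,0,0,0,0,-0.03],[-1,0,0,0,0,0,-0.03],[-1,0,0,0,0,0,-0.02],[-1,0,0,0,0,0,-0.02],[-1,0,0,0,0,0,-0.01],[-1,0,0,0,0,0,-0.005],[-1,0,0,0,0,0,0],[-1,0,0,0,0,0,0]]'; python3 go.py 0.5007 0.1190 0.1418 96; python3 rim.py .081
python3 - <<'E'
from m import *
for c in ("side","top","wrist"):
    s=cams.snapshot(c);save(s,c+"4")
    for l,z in dict(dish_middle=.0717,tea_ball_center=.0717,dish_grip=.16,dish_spout=.071,stand_cup=.025).items():
        p,cf=best(l,s)
        if p and cf>.5: print(c,l,np.round(p),round(cf,2),at_z(s,p,z))
a=cv2.imread('pics/side4.png')[180:340,230:430];cv2.imwrite('pics/b.png',cv2.resize(a,None,fx=3,fy=3,interpolation=2))
E
```

```text
time: 23.32
tcp_pos: [0.5016, 0.1192, 0.1418]
ee_rot: [0.57, 3.088, 0.001]
ft_force: [-0.5, -0.9, 6.3]
grip_width: 0.152
finger_force: 69.6
t 23.3167 tcp [0.5016 0.1192 0.1418] yaw 69.07 tilt [ 1.9e-03  3.0e-04 -1.0e+00] F [-0.55 -0.86  6.28] w 0.1518171512094369 ff 69.61679577827454
shift/0.04 [ 0.019 -0.012 -0.001] az total -0.235
time: 24.4
tcp_pos: [0.5015, 0.1193, 0.1418]
ee_rot: [-0.163, 3.136, 0.001]
ft_force: [1.0, 0.5, 6.2]
grip_width: 0.154
finger_force: 69.6
t 24.4 tcp [0.5015 0.1193 0.1418] yaw 95.94 tilt [ 1.8e-03  4.0e-04 -1.0e+00] F [1.   0.49 6.18] w 0.15350489319699984 ff 69.61907029151917
shift/0.04 [ 0.021 -0.004 -0.001] az total -0.0005
top rim centre [0.5032 0.1205] r 0.0765366382279434 n 71 spout yaw 0.0
wrist rim centre [0.5008 0.1196] r 0.0776308235363546 n 315 spout yaw 100.15962157423573
  cup [0.4833 0.2211 0.022 ]
side rim centre [0.501  0.1194] r 0.07609958866332818 n 77 spout yaw 95.92567806910279
  cup [0.4893 0.2095 0.022 ]
side dish_middle [326. 272.] 0.95 [0.4988 0.1325 0.0717]
side tea_ball_center [323. 268.] 0.62 [0.5045 0.1216 0.0717]
side dish_spout [323. 299.] 0.55 [0.4981 0.2048 0.071 ]
side stand_cup [324. 318.] 0.82 [0.4927 0.2136 0.025 ]
top dish_middle [218. 253.] 0.56 [0.5061 0.1183 0.0717]
top dish_grip [218. 256.] 0.74 [0.4967 0.1056 0.16  ]
wrist tea_ball_center [274. 220.] 0.96 [0.5026 0.1196 0.0717]
wrist dish_grip [274. 295.] 0.94 [0.5003 0.1192 0.16  ]
wrist dish_spout [421. 217.] 0.79 [0.4911 0.2108 0.071 ]
wrist stand_cup [400. 192.] 0.62 [0.4882 0.2117 0.025 ]
```

View pics/b.png

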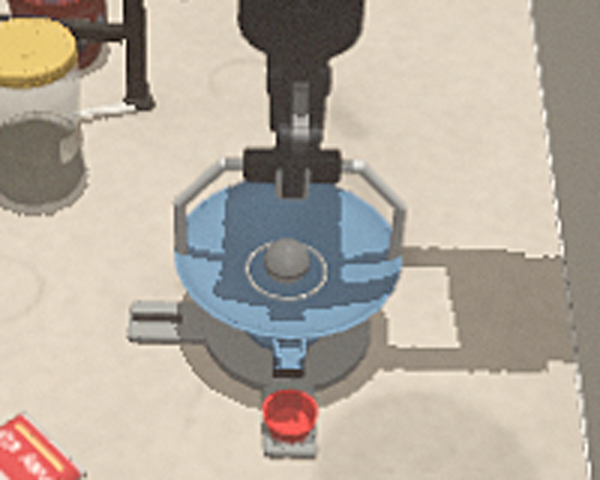

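View pics/wrist4.png

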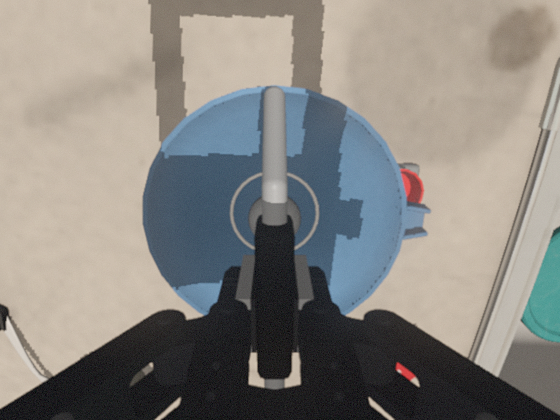

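The side crop shows the spout (288,355) over the cup (290,412) and the ball in the ring (287,257). In the wrist view the dish yaw comes out at 96°, which lines up with the stand's y axis. Everything is at rest, so I'm handing in.

```bash
python3 -c "
from station import env
print(env.sign_off())"
```

```text
the job is handed in; nothing more can be done
None
```

The dish is all the way down on the spindle and turned a quarter turn anticlockwise, with the spout over the red cup, the tea ball inside the white ring and the handle still held; I handed the job in at about 25 s, and the judge gave no verdict.

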